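# Shut the coin box lids with a stroke of the fingertips

## Task

Shut the five open blue lids of the coin box by running the fingertips gently along the top of the row from its red end to its white end, so that the lids go down one after another in that order and all end up flat. Only press on the lids: do not lift or tip the box or shove it out of its place, and leave the groceries round it alone.

Things in the scene. Friction and masses are not known exactly. Their poses are not given: they have to be found in the camera images.
- coin_box: loose grey coin box on rubber feet, 0.7 to 1.25 kg (pressed hard, it is dragged along), 254 mm long (its y), 60 mm wide (its x), 45 mm high. Origin: centre of the underside; z up; +y points to its red end block. Between the red and the white end block (12 mm each) lie five blue lids, 44 mm along the row, 60 mm wide, 46 mm apart; shut lids and end blocks make one flat top 45 mm above the table
- red_end (a point): middle of the top of the red end block, 121 mm from the box's centre, at lid height (45 mm above the table)
- white_end (a point): middle of the top of the white end block, 121 mm from the box's centre on the other side, same height
- lid1 (a joint): first lid counted from the red end: hinged on its edge nearer the red end, its edge nearer the white end stands up. Opening angle in rad, 0 = shut and flush, starts between 0.35 and 0.6 (limit 0.9). A stiff hinge (0.015 N m): the lid stays where it is left, and a few newtons push it down; no latch
- lid1_edge (a point): middle of the free (raised) upper edge of the first lid; 45 mm above the table when shut
- lid2 (a joint): second lid counted from the red end: hinged on its edge nearer the red end, its edge nearer the white end stands up. Opening angle in rad, 0 = shut and flush, starts between 0.35 and 0.6 (limit 0.9). A stiff hinge (0.015 N m): the lid stays where it is left, and a few newtons push it down; no latch
- lid2_edge (a point): middle of the free (raised) upper edge of the second lid; 45 mm above the table when shut
- lid3 (a joint): third lid counted from the red end: hinged on its edge nearer the red end, its edge nearer the white end stands up. Opening angle in rad, 0 = shut and flush, starts between 0.35 and 0.6 (limit 0.9). A stiff hinge (0.015 N m): the lid stays where it is left, and a few newtons push it down; no latch
- lid3_edge (a point): middle of the free (raised) upper edge of the third lid; 45 mm above the table when shut
- lid4 (a joint): fourth lid counted from the red end: hinged on its edge nearer the red end, its edge nearer the white end stands up. Opening angle in rad, 0 = shut and flush, starts between 0.35 and 0.6 (limit 0.9). A stiff hinge (0.015 N m): the lid stays where it is left, and a few newtons push it down; no latch
- lid4_edge (a point): middle of the free (raised) upper edge of the fourth lid; 45 mm above the table when shut
- lid5 (a joint): fifth lid counted from the red end: hinged on its edge nearer the red end, its edge nearer the white end stands up. Opening angle in rad, 0 = shut and flush, starts between 0.35 and 0.6 (limit 0.9). A stiff hinge (0.015 N m): the lid stays where it is left, and a few newtons push it down; no latch
- lid5_edge (a point): middle of the free (raised) upper edge of the fifth lid; 45 mm above the table when shut
- gold_jar: bystander: dessert jar with a gold lid, 72x72x82 mm; origin under its centre
- coffee_cup: bystander: dark dessert cup with a brown and orange lid, 87x89x80 mm; origin under its centre
- pouch: bystander: yellow snack pouch lying flat, 205x131x26 mm; origin under its centre
- orange_cup: bystander: cup with an orange-patterned lid, 79x79x63 mm; origin under its centre
- tea_bottle: bystander: small bottle with red label and white cap, 62x62x164 mm; origin under its centre
- green_tea_bottle: bystander: small bottle with green label and white cap, 62x62x164 mm; origin under its centre

How it is judged:
By the outcome, as a careful person would: the job done as asked, in the order asked, and still so for the second after the job is handed in, with the robot touching nothing.
It also fails if it takes over 40 s, if anything falls off the work surface, if the arm or the gripper's body presses on something with over 40 N, if the wrist force passes 120 N, or if a joint passes its speed limit or range.

## Robot

A 7-joint arm with a two-finger parallel gripper is mounted at the origin on a cart in front of the work surface, level with it; the furniture and walls round the work are solid. World frame = base frame: x ahead of the robot, y to its left, z up, the work surface at z = 0. Lengths are in m, angles in degrees, forces in N, time in s.
With the tool pointing down it reaches from about 0.4 to 0.9 m from the base axis. Payload 5.5 kg.
Tool frame: the origin (TCP) lies midway between the tips of the shut fingers; the grasp point (between the pads) lies bot.grasp_offset behind it (bot.grasp_offset is the distance from the TCP to the grasp point, in m); z points along the fingers, y is the line along which they close (so a half turn about z gives the same grasp; the last joint's range is limited). The gripper opens to 85 mm and grips with 20 to 120 N. Pads are 22 mm wide; open, the fingers measure 114 mm over their backs; the gripper's body (76 mm by 85 mm) begins 54 mm behind the grasp point. The pads swing forward as they close: fully open they stand 13 mm farther back than shut.
Start: joints at [91.742, 28.699, -24.465, 88.831, 12.651, 65.22, -12.049], TCP at [0.15, -0.632, 0.231] pointing down, gripper open.
Joint ranges: [-164.97, 164.97], [-17.58, 116.51], [-87.97, 89.64], [11.32, 138.91], [-80.73, 260.73], [10.89, 115.49], [-147.41, 147.41]. Speed limits (degrees/s): [147.25, 147.25, 180, 180, 180, 180, 180].

## Interface

Orientations are given as a 3x3 rotation matrix whose columns are the frame's x, y, z axes.
In Python, from plant import bot, grab_frame, camera_model, workorder, finder gives the robot as it stands. The module is installed in compiled form; this text tells all that it offers.
- The arm moves only by the shell command python3 -m inch 'ROWS' [FORCE]. ROWS is JSON, a list of rows, each a list of 3 entries, a list of its own where there are three numbers: the shift along the tool's x, y, z as a fraction of full scale, then the turn, a rotation vector about the tool's x, y, z as a fraction of full scale, then the closure in counts, from 0 (fully open) to 255 (shut). A call has 1 to 20 rows; each row is the pose to reach, as a shift and turn from the pose commanded when the call began, along the tool's axes at that moment, turning the shorter way round; what a row does not reach only later rows make up. Full scale, the value 1, is 8 cm for a shift and 180 degrees for a turn. A row lasts 1/12 s, in which the tool goes at most 41.7 mm and 7.16 degrees, less where a joint would pass 70% of its speed; a pose out of reach is approached as far as the arm can. A call with a number of a shift or a turn outside -1 to 1 is refused whole. A call with a gripper value outside its range is refused whole. The fingers move at their own pace and stop on an object; FORCE is the grip in N (left out, the last holds). Time passes only in rows, so rows that repeat a pose let the fingers close. It gives the time, the measured TCP pose, the force, the opening and the grip force at its end, in the units of the state.
- bot.sense(): the state, without advancing time (a new reading comes with each control period).
- grab_frame(name): name is "scene" or "top"; returns the picture (400x640x3 uint8, red, green, blue); there is no depth.
- camera_model(name): a dict with "fx", "fy", "cx", "cy" (pixels), "extrinsics" (4x4, takes a point from world to camera coordinates). Camera axes: x right, y down, z forward; pixel columns grow to the right and rows downward; lengths in m; the calibration is good to about 2 mm. A picture is of the moment at which its call begins. camera_model takes no time and is no camera call.
- workorder.close_job(): hands the job in; it is judged then, once.
Trained networks look in the newest picture that a camera, given by its name, has taken for a name from the list of things; names that differ only in an ending like _2 or _b are one class to them, and where a whole thing is asked for, a point or a joint stands for the part that bears it (a point fixed in the world has none). Each returns a list of dicts, best first, with "conf" (0 to 1); they miss things now and then, are a little off and sometimes report something else, mostly with a low value. They report only what shows in the picture. A call takes as long as a camera call.
- finder.trace(thing, camera): "mask" (400x640 bool, what is visible of it) and "centre" ([column, row] in pixels, amid what is visible of it).
The state is a dict: "clock": time; "joints": joint angles; "qd": joint speeds; "joint_efforts": joint torques, N m; "eef_pos": TCP position; "eef_rot": TCP orientation; "force": force on the tool from outside, world axes, zero at the start; "torque": the same for the moment, N m; "gripper_width": finger opening in m; "grip_force": force on a finger pad.
Only numpy, scipy, OpenCV 4.12 (cv2) and the standard library are available. Lean on these libraries where they do the work, as an engineer would, in place of code of your own. Each camera call takes 0.05 s, during which the arm holds its last target. There are 200 camera calls.

## Working session

There is one attempt and no reset: what is moved stays moved. The work goes in short steps, Python scripts to look and compute and a shell command to move; the robot and the scene stay as the last step left them, time stands still between calls to the robot, and variables do not carry over. Pictures are saved under pics/ and viewed, at most 10 in all, crops included, and the job is handed in when it is done.

```bash
mkdir -p pics; python3 - <<'E'
from plant import bot, grab_frame, camera_model, finder
import cv2, numpy as np
s=bot.sense(); print(s['clock'],s['eef_pos'],s['eef_rot'],s['force'],bot.grasp_offset)
for c in ['top','scene']:
    im=grab_frame(c); cv2.imwrite(f'pics/{c}0.png',im[:,:,::-1])
    m=camera_model(c); print(c,m)
    for t in ['coin_box','red_end','white_end','lid1_edge','lid5_edge']:
        print(t,[(round(d['conf'],2),np.round(d['centre'],1)) for d in finder.trace(t,c)][:3])
E
```

```text
0.0 [ 0.14973751 -0.63180024  0.2302383 ] [[ 9.73010106e-01  2.30762168e-01 -3.94600045e-04]
 [ 2.30762497e-01 -9.73008177e-01  1.93824112e-03]
 [ 6.33236521e-05 -1.97698709e-03 -9.99998044e-01]] [ 0.7812902  -0.79549287  0.66416115] 0.0187
top {'fx': 368.7456167083366, 'fy': 368.7456167083366, 'cx': 314.06667460987285, 'cy': 199.88404618818655, 'extrinsics': array([[-0.02908584, -0.99949961,  0.01243185,  0.03495208],
       [-0.99522272,  0.02779731, -0.09358973,  0.59651377],
       [ 0.09319733, -0.01509459, -0.99553323,  1.08313057],
       [ 0.        ,  0.        ,  0.        ,  1.        ]])}
coin_box [(0.94, array([312.3, 215.7]))]
red_end [(0.67, array([310.4, 216.9])), (0.39, array([449.4, 236.2]))]
white_end [(0.97, array([314.8, 217.1]))]
lid1_edge [(0.54, array([283.8, 225.5]))]
lid5_edge [(0.69, array([338.6, 210.4])), (0.3, array([310.8, 216. ]))]
scene {'fx': 390.3874443813359, 'fy': 390.3874443813359, 'cx': 319.37087787221503, 'cy': 197.2174362903717, 'extrinsics': array([[-8.77177736e-01, -4.80165669e-01,  3.87674225e-04,
         5.42385288e-01],
       [-2.54781948e-01,  4.64756900e-01, -8.47990084e-01,
         1.87370228e-01],
       [ 4.06995552e-01, -7.43936794e-01, -5.30011950e-01,
         9.87109050e-01],
       [ 0.00000000e+00,  0.00000000e+00,  0.00000000e+00,
         1.00000000e+00]])}
coin_box [(0.78, array([333.2, 210.4])), (0.66, array([333.2, 211.8])), (0.52, array([341.3, 192.3]))]
red_end [(0.67, array([335.3, 212.1]))]
white_end [(0.94, array([334.4, 214.4])), (0.67, array([331.5, 211.3]))]
lid1_edge [(0.78, array([333.8, 219.2]))]
lid5_edge [(0.73, array([347.3, 184.9])), (0.3, array([335.9, 214.5]))]
```

View pics/top0.png

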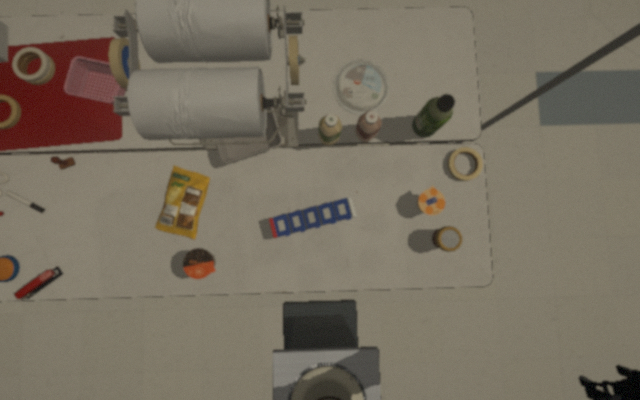

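View pics/scene0.png

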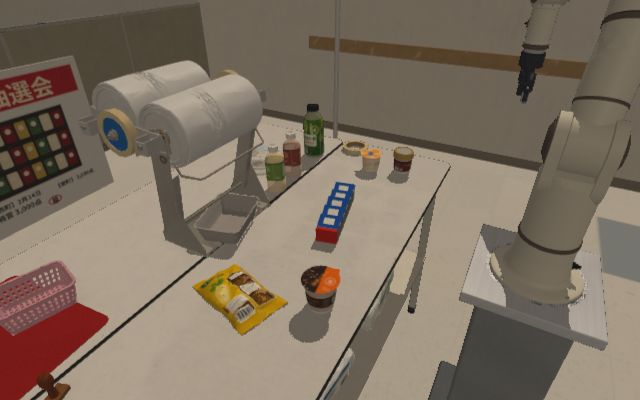

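```bash
python3 - <<'E'
import cv2
a=cv2.imread('pics/top0.png')[170:270,245:385]
cv2.imwrite('pics/topcrop.png',cv2.resize(a,None,fx=5,fy=5,interpolation=cv2.INTER_CUBIC))
E
```

```text
(no output)
```

View pics/topcrop.png

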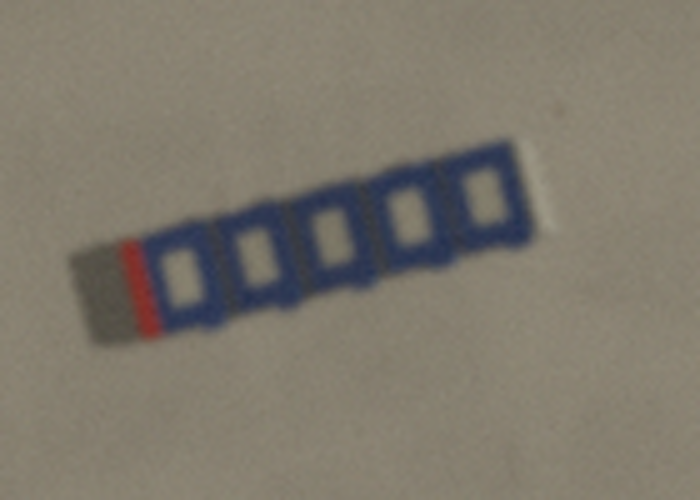

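The top view shows the box with its red end at about (274,228) and its white end at about (352,207). The raised lid edges face the white end, and the groceries are well clear. Next I'll compute the positions.

```bash
cat > h.py <<'E'
import numpy as np
from plant import bot, camera_model
def ray(c,u,v,z):
    m=camera_model(c);E=m['extrinsics'];R,t=E[:3,:3],E[:3,3]
    o=-R.T@t; d=R.T@np.array([(u-m['cx'])/m['fx'],(v-m['cy'])/m['fy'],1]); return o+d*(z-o[2])/d[2]
def proj(c,p):
    m=camera_model(c);q=m['extrinsics']@np.append(p,1);return np.array([m['fx']*q[0]/q[2]+m['cx'],m['fy']*q[1]/q[2]+m['cy']])
def state():
    s=bot.sense();print(s['clock'],np.round(s['eef_pos'],4),np.round(s['force'],1),'w',round(s['gripper_width'],3));return s
E
python3 - <<'E'
from h import *
import cv2
from scipy.optimize import least_squares
P={}
for c in ['top','scene']:
    im=cv2.imread(f'pics/{c}0.png').astype(int); b,g,r=im[...,0],im[...,1],im[...,2]
    m=(r>g+50)&(r>b+50); roi=np.zeros_like(m)
    if c=='top': roi[200:250,260:290]=1
    else: roi[210:250,305:350]=1
    ys,xs=np.nonzero(m&roi); print(c,len(xs),xs.min(),xs.max(),ys.min(),ys.max(),xs.mean(),ys.mean()); 
    if c=='top': rc=[xs.mean(),ys.mean()]
r=ray('top',*rc,.045); w=ray('top',352.4,207.4,.045)
print(r,w,np.linalg.norm(r-w))
d=(w-r)/np.linalg.norm(w-r); mid=(r+w)/2
print('mid',mid,'d',d,'yaw',np.degrees(np.arctan2(d[1],d[0])))
for t in ['top','scene']:
  print(t,[proj(t,mid+s*.121*d).round(1) for s in(-1,1)])
n=np.array([-d[1],d[0],0])
print('scene red block corners',[proj('scene',mid-a*d+b*n-np.array([0,0,h])).round(0) for a in(.127,.115) for b in(-.03,.03) for h in (0,.045)])
s=bot.sense();R=np.array(s['eef_rot'])
for sg in(1,-1):
  x=sg*d;z=np.array([0,0,-1.]);T=np.stack([x,np.cross(z,x),z],1)
  import cv2 as c2
  print(sg,'turn deg',np.degrees(c2.Rodrigues(R.T@T)[0].ravel()))
a=mid-.121*d; a[2]=.2
print('tool shift to above red',R.T@(a-s['eef_pos']),a)
E
```

```text
top 60 270 276 219 236 272.6166666666667 227.76666666666668
scene 307 316 337 227 243 326.2052117263844 234.82410423452768
[0.51673818 0.14244168 0.045     ] [ 0.57011664 -0.0947312   0.045     ] 0.24310540178582374
mid [0.54342741 0.02385524 0.045     ] d [ 0.21956921 -0.97559693  0.        ] yaw -77.31626823883076
top [array([272.8, 227.7]), array([352.2, 207.4])]
scene [array([327. , 227.7]), array([346.4, 184.9])]
scene red block corners [array([337., 231.]), array([337., 244.]), array([316., 227.]), array([316., 240.]), array([338., 228.]), array([338., 241.]), array([317., 225.]), array([317., 238.])]
1 turn deg [-2.6193428e-03 -6.1365712e-04  9.0656380e+01]
-1 turn deg [ 6.11739230e-04 -2.61115645e-03 -8.93436200e+01]
tool shift to above red [ 0.53563676 -0.66879414  0.03132574] [0.51685954 0.14190247 0.2       ]
```

```bash
python3 -c "
import cv2
a=cv2.imread('pics/scene0.png')[175:250,300:370]
cv2.imwrite('pics/sc.png',cv2.resize(a,None,fx=7,fy=7,interpolation=cv2.INTER_CUBIC))"
```

```text
(no output)
```

View pics/sc.png

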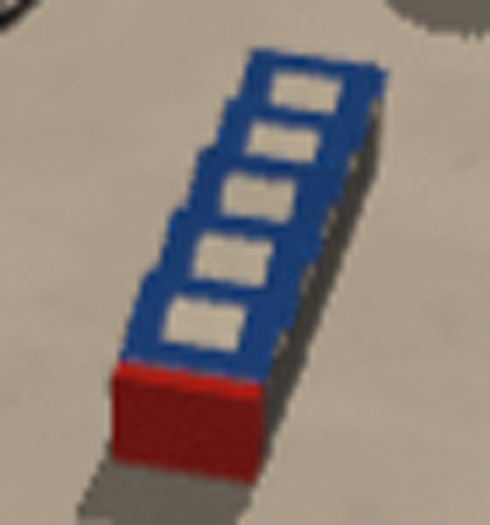

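The projections match both cameras: the red end is at (0.517, 0.142), the white end at (0.570, -0.094), and the row heading is -77.3°. I'll turn the tool so its x axis lies along the row, shut the fingers and travel at height.

```bash
python3 -m inch '[[[1,-1,0],[0,0,-0.496],255],[[1,-1,0],[0,0,-0.496],255],[[1,-1,0],[0,0,-0.496],255],[[1,-1,0],[0,0,-0.496],255],[[1,-1,0],[0,0,-0.496],255],[[1,-1,0],[0,0,-0.496],255],[[1,-1,0],[0,0,-0.496],255],[[1,-1,0],[0,0,-0.496],255],[[1,-1,0],[0,0,-0.496],255],[[1,-1,0],[0,0,-0.496],255],[[1,-1,0],[0,0,-0.496],255],[[1,-1,0],[0,0,-0.496],255],[[1,-1,0],[0,0,-0.496],255],[[1,-1,0],[0,0,-0.496],255]]' 20
python3 -m inch '[[[1,1,0],[0,0,0],255],[[1,1,0],[0,0,0],255],[[1,1,0],[0,0,0],255],[[1,1,0],[0,0,0],255],[[1,1,0],[0,0,0],255]]'
python3 - <<'E'
from h import *
s=state();print(np.round(s['eef_rot'],3),np.round(s['joints'],0)); print(np.array(s['eef_rot']).T@(np.array([.5169,.1419,.2])-s['eef_pos'])/.08)
E
```

```text
clock: 1.77
eef_pos: [0.2092, -0.5362, 0.2313]
eef_rot: [[-0.22, 0.975, 0.0], [0.975, 0.22, 0.0], [-0.0, 0.0, -1.0]]
force: [0.1, 0.1, -0.1]
gripper_width: 0.0001
grip_force: 0.0
clock: 2.18
eef_pos: [0.2713, -0.4393, 0.2319]
eef_rot: [[-0.221, 0.975, -0.0], [0.975, 0.221, -0.001], [-0.001, -0.001, -1.0]]
force: [0.2, -0.8, -0.1]
gripper_width: -0.0001
grip_force: 0.0
2.1833 [ 0.2713 -0.4393  0.2319] [ 0.2 -0.8 -0.1] w -0.0
[[-0.221  0.975 -0.   ]
 [ 0.975  0.221 -0.001]
 [-0.001 -0.001 -1.   ]] [ 96.  19. -49. 107.  17.  61.  53.]
[6.40831639 4.59785266 0.38850293]
```

```bash
for k in 1; do
python3 -m inch '[[[1,1,0],[0,0,0],255],[[1,1,0],[0,0,0],255],[[1,1,0],[0,0,0],255],[[1,1,0],[0,0,0],255],[[1,1,0],[0,0,0],255]]'
python3 -m inch '[[[1,1,0],[0,0,0],255],[[1,1,0],[0,0,0],255],[[1,1,0],[0,0,0],255],[[1,1,0],[0,0,0],255],[[1,1,0],[0,0,0],255]]' ; done | grep -E 'clock|pos|force'
python3 - <<'E'
from h import *
s=state();print(np.round(s['eef_rot'],3),np.round(s['joints'],0)); print(np.array(s['eef_rot']).T@(np.array([.5169,.1419,.2])-s['eef_pos'])/.08)
E
```

```text
clock: 2.6
eef_pos: [0.3311, -0.3451, 0.2317]
force: [-0.5, -0.3, 0.0]
grip_force: 0.0
clock: 3.02
eef_pos: [0.3915, -0.2502, 0.2315]
force: [0.4, -0.4, 0.4]
grip_force: 0.0
3.0167 [ 0.3915 -0.2502  0.2315] [ 0.4 -0.4  0.4] w 0.0
[[-0.219  0.976  0.   ]
 [ 0.976  0.219 -0.001]
 [-0.001  0.    -1.   ]] [ 79.  14. -56. 114.  14.  59.  29.]
[4.44068313 2.60107396 0.39167646]
```

```bash
(
python3 -m inch '[[[1,1,0],[0,0,0],255],[[1,1,0],[0,0,0],255],[[1,1,0],[0,0,0],255],[[1,1,0],[0,0,0],255],[[1,1,0],[0,0,0],255]]'
python3 -m inch '[[[1,0.8,0],[0,0,0],255],[[1,0.8,0],[0,0,0],255],[[1,0.8,0],[0,0,0],255],[[1,0.8,0],[0,0,0],255],[[1,0.8,0],[0,0,0],255]]'
python3 -m inch '[[[1,0.8,0.2],[0,0,0],255],[[1,0.8,0.2],[0,0,0],255],[[1,0.8,0.2],[0,0,0],255],[[1,0.8,0.2],[0,0,0],255],[[1,0.8,0.2],[0,0,0],255]]'
python3 -m inch '[[[1,0,0.2],[0,0,0],255],[[1,0,0.2],[0,0,0],255],[[1,0,0.2],[0,0,0],255],[[1,0,0.2],[0,0,0],255],[[1,0,0.2],[0,0,0],255]]' ) | grep -E 'clock|pos|: \[.*force'
python3 - <<'E'
from h import *
s=state();print(np.round(s['eef_rot'],4),np.round(s['joints'],0)); print(np.array(s['eef_rot']).T@(np.array([.5169,.1419,.055])-s['eef_pos'])/.08)
E
```

```text
clock: 3.43
eef_pos: [0.4521, -0.155, 0.2312]
clock: 3.85
eef_pos: [0.4966, -0.0641, 0.2309]
clock: 4.27
eef_pos: [0.5415, 0.0276, 0.2145]
clock: 4.68
eef_pos: [0.5245, 0.1047, 0.1991]
4.6833 [0.5245 0.1047 0.1991] [ 0.4 -0.9 -0.1] w -0.0
[[-2.153e-01  9.766e-01 -4.000e-04]
 [ 9.766e-01  2.153e-01 -2.500e-03]
 [-2.300e-03 -9.000e-04 -1.000e+00]] [ 29.  27. -55. 107.  25.  60. -24.]
[0.47850714 0.00940544 1.79958477]
```

```bash
(
python3 -m inch '[[[0.54,0.01,0],[0,0,0],255],[[0.54,0.01,0.4],[0,0,0],255],[[0.54,0.01,0.8],[0,0,0],255],[[0.54,0.01,1],[0,0,0],255],[[0.54,0.01,1],[0,0,0],255]]'
python3 -m inch '[[[0,0,0.3],[0,0,0],255],[[0,0,0.5],[0,0,0],255],[[0,0,0.7],[0,0,0],255],[[0,0,0.75],[0,0,0],255],[[0,0,0.75],[0,0,0],255],[[0,0,0.75],[0,0,0],255]]' ) | grep -E 'clock|pos'
python3 - <<'E'
from h import *
from plant import grab_frame
import cv2
s=state();print(np.round(s['eef_rot'],4)); print(np.array(s['eef_rot']).T@(np.array([.5169,.1419,.045])-s['eef_pos'])/.08)
a=[cv2.resize(grab_frame(c)[y:y+100,x:x+100,::-1],(400,400),interpolation=cv2.INTER_CUBIC) for c,x,y in(('top',255,170),('scene',285,160))]
cv2.imwrite('pics/n1.png',np.hstack(a))
E
```

```text
clock: 5.1
eef_pos: [0.5139, 0.1457, 0.1157]
clock: 5.6
eef_pos: [0.5167, 0.1496, 0.0604]
5.6 [0.5167 0.1496 0.0604] [0.3 0.7 0.4] w 0.0
[[-2.165e-01  9.763e-01  1.400e-03]
 [ 9.763e-01  2.165e-01 -1.000e-04]
 [-4.000e-04  1.300e-03 -1.000e+00]]
[-0.09431386 -0.01909092  0.1925045 ]
```

View pics/n1.png

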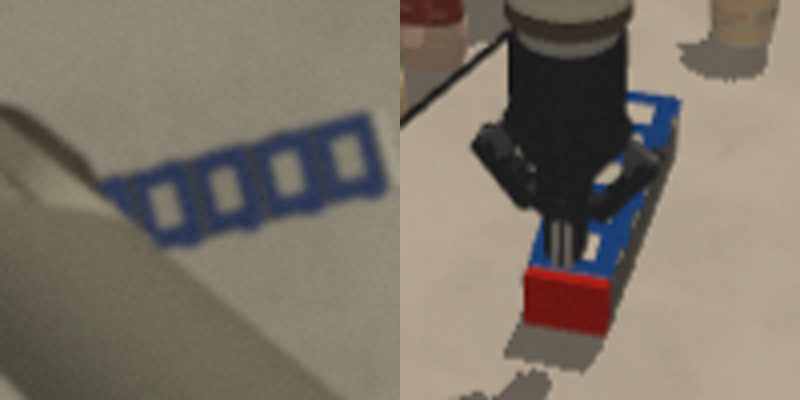

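The fingertips are centred over the red end block and clear of it. I'll touch it gently to find the height.

```bash
(
python3 -m inch '[[[0,0.0,0.08],[0,0,0],255],[[0,0,0.16],[0,0,0],255],[[0,0,0.16],[0,0,0],255],[[0,0,0.16],[0,0,0],255]]'
python3 -m inch '[[[0,0,0.01],[0,0,0],255],[[0,0,0.02],[0,0,0],255],[[0,0,0.02],[0,0,0],255]]'
python3 -m inch '[[[0,0,0.01],[0,0,0],255],[[0,0,0.01],[0,0,0],255]]'
python3 -m inch '[[[0,0,0.01],[0,0,0],255],[[0,0,0.01],[0,0,0],255]]'
 ) | grep -E 'clock|pos|^force'
```

```text
clock: 6.03
eef_pos: [0.5151, 0.1504, 0.0461]
force: [-0.2, -0.3, 0.1]
clock: 6.28
eef_pos: [0.5156, 0.1507, 0.0451]
force: [-0.6, -0.5, 0.9]
clock: 6.45
eef_pos: [0.5156, 0.1508, 0.045]
force: [-2.0, -1.5, 8.7]
clock: 6.62
eef_pos: [0.5158, 0.1508, 0.0449]
force: [-4.6, -1.9, 16.5]
```

Contact is at z = 0.045 and the block is stiff. I'll lift off slightly and do the first lid: come in 4 mm high at the hinge, descend to flush near the free edge, then lift.

```bash
python3 -m inch '[[[0,0,-0.07],[0,0,0],255],[[-0.06,0,-0.07],[0,0,0],255],[[-0.12,0,-0.065],[0,0,0],255],[[-0.18,0,-0.06],[0,0,0],255],[[-0.24,0,-0.05],[0,0,0],255],[[-0.3,0,-0.045],[0,0,0],255],[[-0.36,0,-0.035],[0,0,0],255],[[-0.42,0,-0.03],[0,0,0],255],[[-0.48,0,-0.02],[0,0,0],255],[[-0.52,0,-0.015],[0,0,0],255],[[-0.56,0,-0.015],[0,0,0],255],[[-0.57,0,-0.015],[0,0,0],255],[[-0.57,0,-0.015],[0,0,0],255]]'
python3 -m inch '[[[0,0,-0.055],[0,0,0],255],[[-0.005,0,-0.055],[0,0,0],255]]'
python3 - <<'E'
from h import *
from plant import grab_frame
import cv2
s=state()
a=[cv2.resize(grab_frame(c)[y:y+100,x:x+100,::-1],(400,400),interpolation=cv2.INTER_CUBIC) for c,x,y in(('top',255,170),('scene',285,160))]
cv2.imwrite('pics/n2.png',np.hstack(a))
E
```

```text
clock: 7.7
eef_pos: [0.5261, 0.1065, 0.045]
eef_rot: [[-0.218, 0.976, 0.001], [0.976, 0.218, 0.001], [0.001, 0.001, -1.0]]
force: [-0.1, 1.2, 4.9]
gripper_width: -0.0001
grip_force: 2.5
clock: 7.87
eef_pos: [0.5256, 0.105, 0.0492]
eef_rot: [[-0.218, 0.976, -0.0], [0.976, 0.218, -0.001], [-0.001, -0.0, -1.0]]
force: [-0.0, -0.1, -0.3]
gripper_width: 0.0003
grip_force: 0.0
7.8667 [0.5256 0.105  0.0492] [-0.  -0.1 -0.3] w 0.0
```

View pics/n2.png

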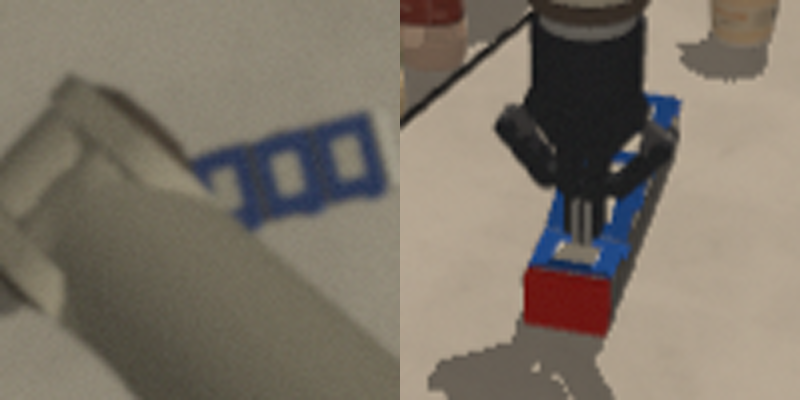

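Lid 1 is flat and the red block hasn't moved (its corners are at the same pixels, with 4.9 N at the end). I'll repeat for lids 2 and 3.

```bash
(python3 -m inch '[[[-0.06,0,0],[0,0,0],255],[[-0.12,0,0.005],[0,0,0],255],[[-0.18,0,0.01],[0,0,0],255],[[-0.24,0,0.02],[0,0,0],255],[[-0.3,0,0.025],[0,0,0],255],[[-0.36,0,0.035],[0,0,0],255],[[-0.42,0,0.04],[0,0,0],255],[[-0.48,0,0.05],[0,0,0],255],[[-0.52,0,0.055],[0,0,0],255],[[-0.56,0,0.055],[0,0,0],255],[[-0.57,0,0.055],[0,0,0],255],[[-0.57,0,0.055],[0,0,0],255]]'
python3 -m inch '[[[0,0,-0.055],[0,0,0],255],[[-0.005,0,-0.055],[0,0,0],255]]'
python3 -m inch '[[[-0.06,0,0],[0,0,0],255],[[-0.12,0,0.005],[0,0,0],255],[[-0.18,0,0.01],[0,0,0],255],[[-0.24,0,0.02],[0,0,0],255],[[-0.3,0,0.025],[0,0,0],255],[[-0.36,0,0.035],[0,0,0],255],[[-0.42,0,0.04],[0,0,0],255],[[-0.48,0,0.05],[0,0,0],255],[[-0.52,0,0.055],[0,0,0],255],[[-0.56,0,0.055],[0,0,0],255],[[-0.57,0,0.055],[0,0,0],255],[[-0.57,0,0.055],[0,0,0],255]]'
python3 -m inch '[[[0,0,-0.055],[0,0,0],255],[[-0.005,0,-0.055],[0,0,0],255]]') | grep -E 'clock|pos|^force'
python3 - <<'E'
from h import *
from plant import grab_frame
import cv2
s=state()
d=np.array([.2196,-.9756,0]);v=np.array(s['eef_pos'])-[.5434,.0239,0];print('along',v@d,'lat',v@[.9756,.2196,0])
a=[cv2.resize(grab_frame(c)[y:y+100,x:x+100,::-1],(400,400),interpolation=cv2.INTER_CUBIC) for c,x,y in(('top',265,170),('scene',285,160))]
cv2.imwrite('pics/n3.png',np.hstack(a))
E
```

```text
clock: 8.97
eef_pos: [0.5362, 0.0616, 0.045]
force: [-0.6, 2.6, 4.7]
clock: 9.13
eef_pos: [0.5357, 0.0601, 0.0492]
force: [0.6, -0.5, -0.7]
clock: 10.13
eef_pos: [0.5463, 0.0167, 0.045]
force: [-0.5, 2.5, 5.8]
clock: 10.3
eef_pos: [0.5458, 0.0152, 0.0493]
force: [-0.3, 0.5, -0.1]
10.3 [0.5458 0.0152 0.0493] [-0.3  0.5 -0.1] w 0.0
along 0.009017139660876902 lat 0.0004701562658178629
```

View pics/n3.png

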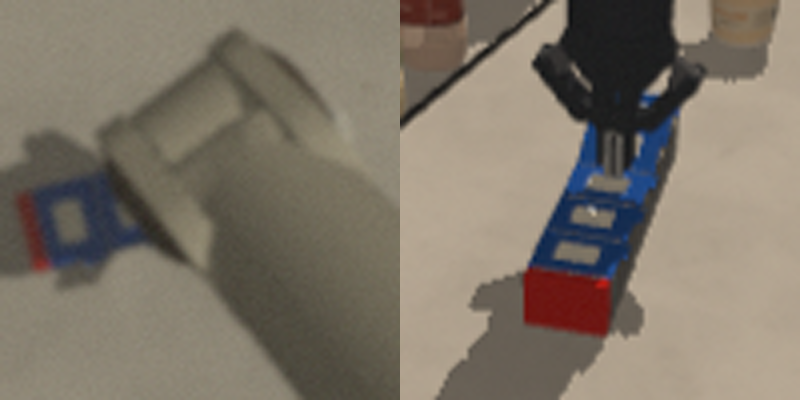

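Lids 1–3 are flat and the red block is unmoved at (525–608, 270). Lids 4 and 5 are next, followed by lifting off.

```bash
(python3 -m inch '[[[-0.06,0,0],[0,0,0],255],[[-0.12,0,0.005],[0,0,0],255],[[-0.18,0,0.01],[0,0,0],255],[[-0.24,0,0.02],[0,0,0],255],[[-0.3,0,0.025],[0,0,0],255],[[-0.36,0,0.035],[0,0,0],255],[[-0.42,0,0.04],[0,0,0],255],[[-0.48,0,0.05],[0,0,0],255],[[-0.52,0,0.055],[0,0,0],255],[[-0.56,0,0.055],[0,0,0],255],[[-0.57,0,0.055],[0,0,0],255],[[-0.57,0,0.055],[0,0,0],255]]'
python3 -m inch '[[[0,0,-0.055],[0,0,0],255],[[-0.005,0,-0.055],[0,0,0],255]]'
python3 -m inch '[[[-0.06,0,0],[0,0,0],255],[[-0.12,0,0.005],[0,0,0],255],[[-0.18,0,0.01],[0,0,0],255],[[-0.24,0,0.02],[0,0,0],255],[[-0.3,0,0.025],[0,0,0],255],[[-0.36,0,0.035],[0,0,0],255],[[-0.42,0,0.04],[0,0,0],255],[[-0.48,0,0.05],[0,0,0],255],[[-0.52,0,0.055],[0,0,0],255],[[-0.56,0,0.055],[0,0,0],255],[[-0.6,0,0.055],[0,0,0],255],[[-0.64,0,0.055],[0,0,0],255],[[-0.68,0,0.055],[0,0,0],255],[[-0.72,0,0.055],[0,0,0],255]]'
python3 -m inch '[[[0,0,-0.2],[0,0,0],255],[[0,0,-0.6],[0,0,0],255],[[0,0,-1],[0,0,0],255],[[0,0,-1],[0,0,0],255]]'
python3 -m inch '[[[-0.5,0,-1],[0,0,0],255],[[-1,0,-1],[0,0,0],255],[[-1,0,-1],[0,0,0],255],[[-1,0,-1],[0,0,0],255]]'
python3 -m inch '[[[-1,-0.5,0],[0,0,0],255],[[-1,-0.5,0],[0,0,0],255],[[-1,-0.5,0],[0,0,0],255],[[-1,-0.5,0],[0,0,0],255]]') | grep -E 'clock|pos|^force'
python3 - <<'E'
from plant import grab_frame
import cv2,numpy as np
a=[cv2.resize(grab_frame(c)[y:y+100,x:x+100,::-1],(400,400),interpolation=cv2.INTER_CUBIC) for c,x,y in(('top',265,170),('scene',285,160))]
cv2.imwrite('pics/n4.png',np.hstack(a))
E
```

```text
clock: 11.4
eef_pos: [0.5563, -0.0282, 0.045]
force: [-0.3, 3.2, 4.3]
clock: 11.57
eef_pos: [0.5559, -0.0296, 0.0493]
force: [1.1, 0.9, -0.4]
clock: 12.73
eef_pos: [0.5689, -0.0842, 0.0451]
force: [-0.7, 4.6, 4.7]
clock: 13.07
eef_pos: [0.5722, -0.0858, 0.1309]
force: [1.5, 0.5, 0.4]
clock: 13.4
eef_pos: [0.5886, -0.1726, 0.2091]
force: [0.5, -0.8, -0.2]
clock: 13.73
eef_pos: [0.5619, -0.2566, 0.2041]
force: [-0.2, 0.7, 0.2]
```

View pics/n4.png

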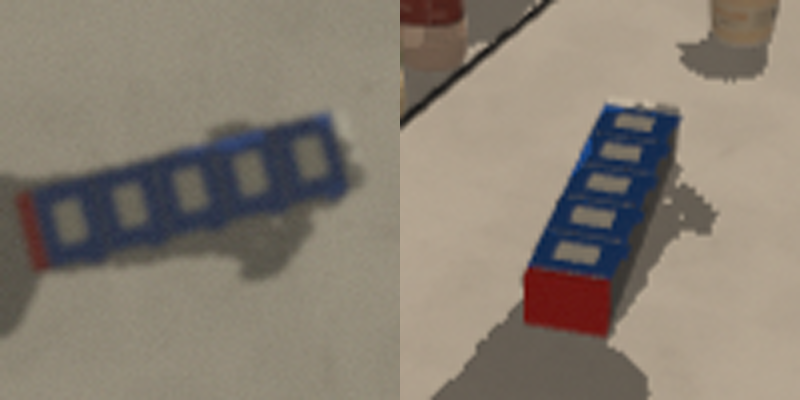

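All five lids lie flat, the white end block now shows behind them, and the box is where it was. I'm handing it in.

```bash
python3 -c "
from plant import workorder
print(workorder.close_job())"
```

```text
the job is handed in; nothing more can be done
None
```

All five lids were pressed flat in order from the red end to the white end in about 14 s; camera views before and after show the box in the same place, nothing else was touched, and the job is handed in (no verdict was returned).

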